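Run the pigment mill with a hand-held grinding cup

ROBOT

A 7-joint arm with a two-finger parallel gripper is mounted at the origin on a cart in front of the work surface, level with it; the furniture and walls round the work are solid. World frame = base frame: x ahead of the robot, y to its left, z up, the work surface at z = 0. Lengths are in m, angles in rad, forces in N, time in s.
With the tool pointing down it reaches from about 0.425 to 0.925 m from the base axis. Payload 6.8 kg.
Tool frame: the origin (TCP) lies on the front face of the gripper's body, between the roots of the fingers; the fingertips stand 73 mm ahead of it and the grasp point (between the pads) lies 54 mm ahead of it (env.nose_length is the distance from the TCP to the fingertips, in m); z points along the fingers, y is the line along which they close (so a half turn about z gives the same grasp; the last joint's range is limited). The gripper opens to 85 mm and grips with 20 to 120 N. Pads are 22 mm wide; open, the fingers measure 114 mm over their backs; the gripper's body (76 mm by 85 mm) begins 54 mm behind the grasp point. The pads swing forward as they close: fully open they stand 13 mm farther back than shut.
Start: joints at [-1.45, 0.477, 0.022, 1.555, -0.011, 1.109, -0.083], TCP at [0.153, 0.657, 0.304] pointing down, gripper open.
Joint ranges: [-2.96, 2.96], [-0.34, 2.1], [-1.41, 1.46], [0.24, 2.44], [-1.37, 4.51], [0.17, 1.92], [-2.96, 2.96]. Speed limits (rad/s): [2.39, 2.39, 3.14, 3.14, 3.14, 3.14, 3.14].

INTERFACE

Orientations are given as a unit quaternion [w, x, y, z].
In Python, from cell import env, kin, camera, calibration, job gives the robot as it stands. The module is installed in compiled form; this text tells all that it offers. Calls block until the motion is done:
- env.reach(position, orientation): joint-space move of the TCP to a pose.
- env.movel(position, velocity=0.15, rot=None, stop_force=None): straight line of the TCP; rot=None keeps the orientation; velocity is the mean speed in m/s. With stop_force (N) it stops when the force on the tool has changed by that much, and returns True; else False.
- env.goto_joints(angles): joint-space move.
- env.grip(opening, f_grip=None): finger opening in m; f_grip is the grip in N (None keeps the last); returns when the fingers have stopped.
- env.dwell(seconds).
- kin.inverse_kinematics(position, orientation): joint angles nearest the present ones, or None.
- env.get_state(): the state.
- camera(name): name is "scene" or "top"; returns (picture, depth): 420x560x3 uint8, blue, green, red; 420x560 float32, m along the optical axis (not along the pixel's ray), 0 where there is no reading.
- calibration(name): a dict with "fx", "fy", "cx", "cy" (pixels), "k1" (the pictures are not rectified: a ray, as slopes to the right and down, at radius r is drawn at 1 + k1 r^2 times it, then the intrinsics apply), "rvec" (rotation vector, rad) and "tvec" (3), from world to camera coordinates, as OpenCV has them. Camera axes: x right, y down, z forward; pixel columns grow to the right and rows downward; lengths in m; the calibration is good to about 2 mm. A picture is of the moment at which its call begins. calibration takes no time and is no camera call.
A pose or a line that the arm cannot do raises env.PlanningError and nothing moves.
- job.job_done(): hands the job in; it is judged then, once.
The state is a dict: "time": time; "qpos": joint angles; "joint_velocities": joint speeds; "joint_torque": joint torques, N m; "tcp_pos": TCP position; "orientation": TCP orientation; "force": force on the tool from outside, world axes, zero at the start; "torque": the same for the moment, N m; "opening": finger opening in m; "gripper_force": force on a finger pad.
Only numpy, scipy, OpenCV 4.12 (cv2) and the standard library are available. Lean on these libraries where they do the work, as an engineer would, in place of code of your own. Each camera call takes 0.05 s, during which the arm holds its last target. There are 200 camera calls.

TASK

Run the pigment mill. Take the closed grinding cup, lower it into the ring on top of the mill with its two lugs in the ring's two gaps, press it straight down until the sprung pad inside is fully depressed, then turn it clockwise (seen from above) against the spring, about a quarter turn, until it comes up against its stop: the mill runs there, and only while someone holds it there. So finish with the cup still gripped in the fingers, turned home with its lugs under the ring, and do not let go; leave the two pigment jars standing where they are.

Things in the scene. Friction and masses are not known exactly. Their poses are not given: they have to be found in the camera images.
- cup: the grinding cup: closed round steel cup on an aluminium foot, 56 mm in diameter, 95 mm tall, 0.15 to 0.3 kg, upright on the desk. Grip it round the body, finger centre about 62 mm above the underside, so that the fingertips clear the ring. Origin: centre of the underside; z up along the cup; x through its two lugs (a half turn fits too)
- cup_lug (a point): outer end of one of the cup's two lugs, 37 mm from the cup's axis along its +x, 5 mm above the underside; the other is on the far side of the axis. Each lug stands out 9 mm, is 14 mm wide and 7 mm high (1.5 to 8.5 mm above the underside). Axes as the cup's
- mill: the pigment mill: grey motor base, 120 mm in diameter at the foot, 103 mm at the top, 80 mm high, fixed to the desk, an aluminium bayonet ring on top, its mouth open upward. Origin: centre of its underside on the desk; z up; x through the two gaps of the ring (a half turn fits the same). A fixed lamp bulb hangs 0.62 m above the desk near x 0.59, y 0.14: carry the cup low
- mill_mouth (a point): centre of the mouth, level with the ring's top, 80 mm above the desk; axes as the mill's. The ring is 8 mm thick, its bore 62 mm in diameter with a 2 mm chamfer (3 mm of play round the cup). The cup's underside ends 20 mm below this point when pressed fully in; the lugs are below the ring, free to turn, once it is more than 16.5 mm below
- mill_gap (a point): middle of one of the ring's two gaps, which let the lugs through: 36 mm from the axis along the mill's +x, level with the ring's top; the other is on the far side. Each is 37 degrees wide and open out to 41 mm from the axis. From here the lugs' track under the ring runs clockwise seen from above; a back stop blocks the other way. At the end stop the cup has turned about 80 degrees (1.4 rad)
- mill_pad (a joint): travel in m, straight down, of the black sprung pad (55 mm in diameter) in the mouth, on which the cup's underside sits: 0 at rest with its top 9 mm below the ring's top, 0.011 fully depressed. Pushes up with 5 N at 0, evenly growing to 10.5 N at 0.011. If the push is eased after the turn it lifts the cup only until the lugs bear on the ring's underside, at 0.0075
- mill_switch (a joint): turn in rad of the mill's spring-return starter, two tabs under the ring that the lugs push ahead of them: 0 at rest (met when the cup has turned about 0.65 rad from the gaps), 0.72 at its stop, where the mill runs. The spring pushes back with 0.15 N m at 0, evenly growing to 0.37 N m at the stop
- brown_jar: bystander: a brown glass pigment jar with a black screw cap, 46 mm in diameter, 58 mm tall, loose on the desk. Origin: centre of its underside; z up
- white_jar: bystander: a white pigment pot with a red cap, 42 mm in diameter, 50 mm tall, loose on the desk. Origin: centre of its underside; z up

How it is judged:
On the way, in this order (a step that is already met when the one before it is completed fails the run):
1. the held cup has pressed the mill's pad fully down (at least 9.5 of 11 mm), upright and centred in the ring, before the starter is turned (value of joint mill_pad above 0.0095 m and value of joint mill_switch below 0.1 rad and horizontal distance between cup and mill_mouth below 0.006 m and angle between cup's own z axis and vertical below 0.1 rad and contact force between the fingers and cup above 2 N), for 0.2 s.
2. the held cup is turned clockwise against the spring until the starter is at its stop (0.6 rad or more) (value of joint mill_switch above 0.6 rad and value of joint mill_pad above 0.0065 m and horizontal distance between cup and mill_mouth below 0.006 m and contact force between the fingers and cup above 2 N), for 0.2 s.
At the end, for the whole second after the job is handed in: The fingers still hold the cup (2 N or more), at rest, upright (0.1 rad), centred (6 mm), its underside at most 65 mm above the desk and the pad down at least 6.5 mm (lugs under the ring), turned at least 1.15 rad from the gaps, with the starter held at 0.6 rad or more of 0.72 (all of step 2 and z of cup in the frame of mill below 0.065 m and angle between the x axis of cup and the x axis of mill, either way round above 1.15 rad and angle between cup's own z axis and vertical below 0.1 rad and linear speed of cup below 0.02 m/s and angular speed of cup below 0.2 rad/s); the arm keeps its last pose, push and grip.
It fails at once if a pigment jar is pushed more than 30 mm from its place or tipped (distance of any of brown_jar, white_jar from where it was at the start of the episode above 0.03 m or angle between any of brown_jar, white_jar's own z axis and vertical above 0.5 rad).
It also fails if it takes over 42 s, if anything falls off the work surface, if the arm or the gripper's body presses on something with over 40 N, if the wrist force passes 120 N, or if a joint passes its speed limit or range.

## Working session

There is one attempt and no reset: what is moved stays moved. The work goes in short steps, each a Python script; the robot and the scene stay as the last script left them, time stands still between calls to the robot, and variables do not carry over. Pictures are saved under pics/ and viewed, at most 10 in all, crops included, and the job is handed in when it is done.

```bash
mkdir -p pics
cat > h.py <<'E'
import numpy as np, cv2
from cell import env, kin, camera, calibration, job
def px2w(name,u,v,z=None,depth=None):
    c=calibration(name);K=np.array([[c['fx'],0,c['cx']],[0,c['fy'],c['cy']],[0,0,1.]])
    p=cv2.undistortPoints(np.array([[[u,v]]],float),K,np.array([c['k1'],0,0,0.]))[0,0]
    R,_=cv2.Rodrigues(np.array(c['rvec'],float));t=np.array(c['tvec'],float).ravel()
    d=R.T@np.array([p[0],p[1],1]);o=-R.T@t
    return o+d*(depth if z is None else (z-o[2])/d[2])
E
python3 - <<'E'
from h import *
for n in("scene","top"):
    im,d=camera(n);cv2.imwrite(f"pics/{n}0.png",im);np.save(f"{n}0.npy",d);c=calibration(n);print(n,c)
    R,_=cv2.Rodrigues(np.array(c['rvec'],float));print(-R.T@np.array(c['tvec'],float).ravel())
s=env.get_state();print(s['time'],s['tcp_pos'],s['orientation'],env.nose_length)
E
```

```text
scene {'fx': 486.5732308684033, 'fy': 486.5732308684033, 'cx': 277.11413007220204, 'cy': 212.67619374415506, 'k1': -0.043674681868741315, 'rvec': array([ 0.78159142, -2.60310742,  1.05104501]), 'tvec': array([0.52650078, 0.18910342, 0.77880608])}
[0.20654517 0.62646294 0.69597799]
top {'fx': 540.4911125110675, 'fy': 540.4911125110675, 'cx': 285.93076744037296, 'cy': 218.1495667476301, 'k1': -0.14107654538411135, 'rvec': array([ 2.14639499, -2.14679352,  0.21469653]), 'tvec': array([0.11197141, 0.54711431, 0.88465742])}
[0.39055299 0.13983916 0.96041855]
0.1 [0.15303272 0.65698341 0.30304706] [-3.58776207e-05  1.14170414e-01  9.93460834e-01 -8.28262845e-04] 0.0726
```

View pics/scene0.png

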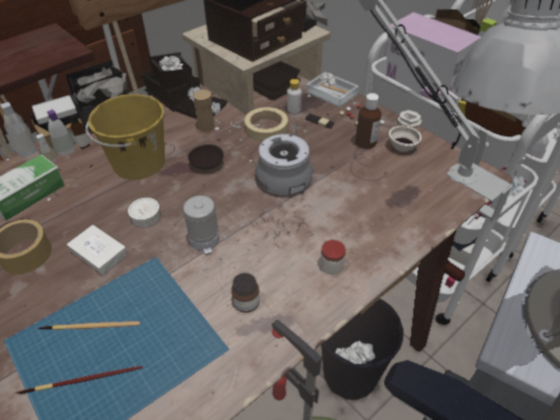

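View pics/top0.png

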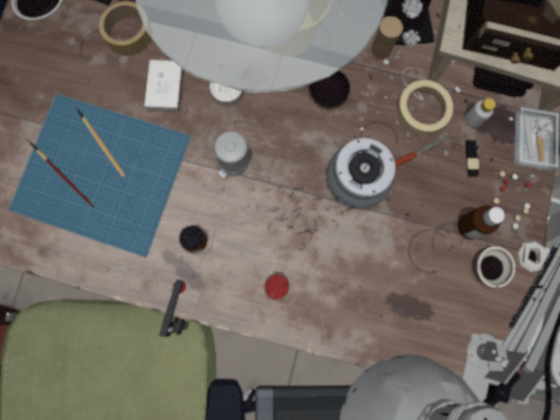

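The scene picture shows the cup at about (201,222) with a lug at (208,250), the mill at (284,165), the brown jar at (245,292) and the white jar at (333,257). In the top picture the cup is at (231,150) with a lug near (222,174), the mill ring is at (365,167), and the jars are at (193,238) and (277,287). Next I'll enlarge crops of the cup and mill.

Run:
```python
import cv2,numpy as np
from h import px2w
t=cv2.imread("pics/top0.png");s=cv2.imread("pics/scene0.png")
def crop(im,u,v,h,k): return cv2.resize(im[v-h:v+h,u-h:u+h],None,fx=k,fy=k,interpolation=cv2.INTER_CUBIC)
a=np.hstack([crop(t,230,155,40,5),crop(t,363,170,40,5)])
cv2.imwrite("pics/c1.png",a)
cv2.imwrite("pics/c2.png",np.hstack([crop(s,202,225,40,5),crop(s,284,162,40,5)]))
for n,u,v,z in [("top",231,145,.095),("top",365,167,.08),("top",193,238,.058),("top",277,287,.05),("scene",201,206,.095),("scene",285,152,.08)]: print(n,px2w(n,u,v,z).round(4))
print(px2w("top",280,210,0),px2w("top",380,210,0))
```

```text
top [0.6619 0.2046 0.095 ]
top [ 0.6294 -0.0214  0.08  ]
top [0.5106 0.2688 0.058 ]
top [0.4291 0.1273 0.05  ]
scene [0.656  0.2035 0.095 ]
scene [ 0.6245 -0.0178  0.08  ]
[0.56970501 0.12118838 0.        ] [ 0.57029405 -0.06137664  0.        ]
```

View pics/c1.png

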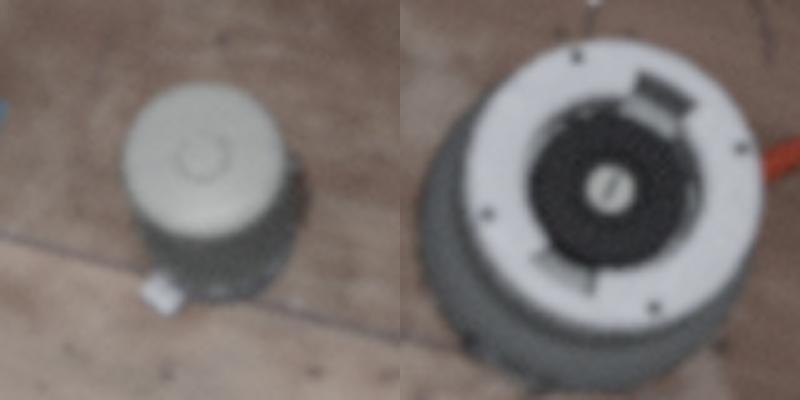

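View pics/c2.png

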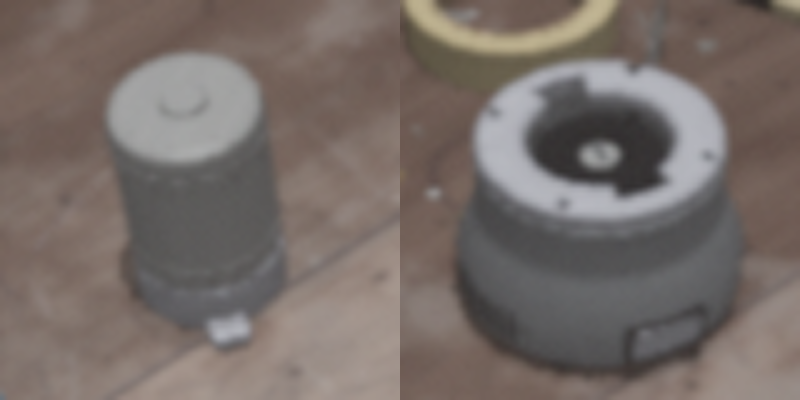

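Run:
```python
from h import *
P=lambda n,o,x,y,z:px2w(n,o[0]+x/5,o[1]+y/5,z)
for n,oc,om,c,l,m,g1,g2 in [("top",(190,115),(323,130),(203,160),(160,303),(214,185),(268,86),(163,279)),("scene",(162,185),(244,122),(185,107),(229,338),(200,140),(160,92),(243,190))]:
    C=P(n,oc,*c,.095);L=P(n,oc,*l,.005);M=P(n,om,*m,.08);G1=P(n,om,*g1,.08);G2=P(n,om,*g2,.08)
    a=lambda v:np.degrees(np.arctan2(v[1],v[0]))
    print(n,"cup",C.round(4),"lug",L.round(4),a(L-C),np.hypot(*(L-C)[:2]),"mill",M.round(4),"gaps",G1.round(4),G2.round(4),a(G1-M),a(M-G2),a(G1-G2),np.hypot(*(G1-G2)[:2]))
print(env.get_state()['qpos'])
# yaw candidates feasibility
```

```text
top cup [0.6584 0.2052 0.095 ] lug [0.6321 0.2267 0.005 ] 140.78701312208906 0.03398548246320103 mill [ 0.6294 -0.0228  0.08  ] gaps [ 0.6647 -0.0427  0.08  ] [ 0.5966 -0.0044  0.08  ] -29.386400164043582 -29.208744993337845 -29.30078475165813 0.07807965333307812
scene cup [0.6584 0.2062 0.095 ] lug [0.6347 0.2268 0.005 ] 138.8983019771659 0.03144750983138871 mill [ 0.6296 -0.0221  0.08  ] gaps [ 0.6608 -0.0396  0.08  ] [ 0.5982 -0.0049  0.08  ] -29.366428128162546 -28.6106399155387 -28.98821078575188 0.07150378672058658
[-1.45005842  0.47767953  0.02235562  1.55635607 -0.0115088   1.1093434
 -0.08310654]
```

```bash
cat >> h.py <<'E'
CUP=np.array([.6585,.2057]);MILL=np.array([.6295,-.0225])
def Q(deg): a=np.radians(deg)/2; return np.array([0,np.cos(a),np.sin(a),0])
E
python3 - <<'E'
from h import *
d=np.load("top0.npy");ds=np.load("scene0.npy")
for u,v in [(260,20),(200,60),(280,80),(350,40),(150,10),(420,380)]: print("top",u,v,px2w("top",u,v,depth=d[v,u]).round(3))
for u,v in [(130,120),(130,168),(540,80),(500,60)]: print("sc",u,v,px2w("scene",u,v,depth=ds[v,u]).round(3))
for psi in range(0,360,15):
    r=[]
    for xy,z,p in [(CUP,.116,psi),(MILL,.18,psi+11),(MILL,.17,psi-75)]:
        q=kin.inverse_kinematics([*xy,z],Q(p)); r.append(None if q is None else np.round(q,2).tolist())
    print(psi,r)
E
```

```text
top 260 20 [0.545 0.145 0.696]
top 200 60 [0.527 0.179 0.683]
top 280 80 [0.516 0.134 0.681]
top 350 40 [0.541 0.094 0.681]
top 150 10 [0.56 0.21 0.68]
top 420 380 [ 0.318 -0.014  0.405]
sc 130 120 [0.979 0.067 0.073]
sc 130 168 [0.898 0.157 0.037]
sc 540 80 [0.231 0.038 0.398]
sc 500 60 [0.282 0.032 0.406]
0 [[-0.81, 0.81, 0.64, 1.68, -0.6, 0.87, -1.49], [-0.59, 0.66, 0.75, 1.81, -0.56, 0.9, -0.96], [-0.82, 1.0, 1.26, 1.83, -1.05, 1.18, -2.07]]
15 [[-0.81, 0.8, 0.64, 1.68, -0.6, 0.87, -1.23], [-0.57, 0.65, 0.73, 1.81, -0.55, 0.89, -0.71], [-0.82, 1.0, 1.26, 1.83, -1.05, 1.18, -1.81]]
30 [[-0.82, 0.81, 0.65, 1.68, -0.61, 0.87, -0.96], [-0.56, 0.64, 0.71, 1.81, -0.53, 0.89, -0.46], [-0.82, 1.0, 1.26, 1.83, -1.05, 1.18, -1.55]]
45 [[-0.83, 0.82, 0.68, 1.68, -0.63, 0.88, -0.68], [-0.54, 0.64, 0.68, 1.81, -0.51, 0.88, -0.22], [-0.82, 1.0, 1.26, 1.83, -1.05, 1.18, -1.29]]
60 [[-0.81, 0.8, 0.63, 1.68, -0.59, 0.86, -0.45], [-0.53, 0.63, 0.66, 1.8, -0.49, 0.88, 0.03], [-0.75, 0.84, 1.06, 1.82, -0.86, 1.02, -1.17]]
75 [[-0.78, 0.78, 0.58, 1.67, -0.54, 0.85, -0.22], [-0.51, 0.62, 0.63, 1.8, -0
[... 1907 characters left out ...]
-0.24, 1.63, 0.22, 0.82, 2.84], [-0.82, 0.98, 1.26, 1.82, -1.02, 1.18, -1.89], [-0.3, 0.57, 0.33, 1.8, -0.24, 0.81, 2.24]]
300 [[-1.08, 1.17, 1.26, 1.69, -1.19, 1.23, -2.14], [-0.82, 0.98, 1.26, 1.82, -1.02, 1.18, -1.63], [-0.24, 0.56, 0.24, 1.79, -0.17, 0.81, 2.44]]
315 [[-1.08, 1.17, 1.26, 1.69, -1.19, 1.23, -1.88], [-0.82, 0.98, 1.26, 1.82, -1.02, 1.18, -1.37], [-0.19, 0.56, 0.17, 1.79, -0.13, 0.81, 2.66]]
330 [[-1.08, 1.17, 1.26, 1.69, -1.19, 1.23, -1.62], [-0.75, 0.82, 1.06, 1.82, -0.83, 1.03, -1.25], [-0.16, 0.55, 0.13, 1.78, -0.1, 0.81, 2.9]]
345 [[-1.08, 1.17, 1.26, 1.69, -1.19, 1.23, -1.35], [-0.62, 0.68, 0.81, 1.81, -0.61, 0.92, -1.17], [-0.82, 1.0, 1.26, 1.83, -1.05, 1.18, -2.33]]
```

```bash
cat > fk.py <<'E'
import numpy as np
from scipy.spatial.transform import Rotation as R
def se(w,p):  # axis w through p
    return w/np.linalg.norm(w),p
def fk(X,q,links=False):
    # X: 7x(6) axis dir, point ; last 6: home rotvec,pos
    A=X[:42].reshape(7,6);Rt=R.identity();t=np.zeros(3);pts=[]
    for i in range(7):
        w=A[i,:3]/np.linalg.norm(A[i,:3]);p=A[i,3:]
        pts.append((Rt.apply(p)+t,Rt.apply(w)))
        r=R.from_rotvec(w*q[i]); ti=p-r.apply(p)
        t=Rt.apply(ti)+t;Rt=Rt*r
    o=(Rt*R.from_rotvec(X[42:45]),Rt.apply(X[45:48])+t)
    return (*o,pts) if links else o
E
cat > fit.py <<'E'
from h import *; from fk import *
from scipy.optimize import least_squares
rng=np.random.default_rng(0);D=[]
while len(D)<90:
    az=rng.uniform(-.8,1.5);r=rng.uniform(.4,.8);p=[r*np.cos(az),r*np.sin(az),rng.uniform(.1,.5)]
    o=R.from_rotvec(rng.normal(0,.3,3))*R.from_rotvec([0,0,rng.uniform(0,6.28)])*R.from_rotvec([np.pi,0,0])
    x,y,z,w=o.as_quat();q=kin.inverse_kinematics(p,[w,x,y,z])
    if q is not None: D.append((np.array(q),o,np.array(p)))
s=env.get_state();w,x,y,z=s['orientation'];D.append((np.array(s['qpos']),R.from_quat([x,y,z,w]),np.array(s['tcp_pos'])))
def res(X): 
    out=[]
    for q,o,p in D:
        Rr,t=fk(X,q);out+=list(t-p)+list(.3*(o.inv()*Rr).as_rotvec())
    return np.array(out)
best=None
h,l1,l2,t=.36,.545,.475,.33
for az in (0,):
  for s5 in(-1,1):
   for s7 in (-1,1):
    for yaw in (0,np.pi/2,np.pi,-np.pi/2):
      ax=[[0,0,-1,0,0,0],[0,1,0,0,0,h],[0,0,-1,0,0,h],[0,1,0,0,0,h+l1],[0,0,s5,0,0,h+l1],[0,1,0,0,0,h+l1+l2],[0,0,s7,0,0,h+l1+l2]]
      X0=np.r_[np.array(ax,float).ravel(),R.from_euler('z',yaw).as_rotvec(),0,0,h+l1+l2+t]
      c=np.sum(res(X0)**2)
      if best is None or c<best[0]: best=(c,X0,(s5,s7,yaw))
print(best[0],best[2])
S=least_squares(res,best[1],max_nfev=60);print(S.cost,np.abs(S.fun).max())
np.save("X.npy",S.x)
E
time python3 fit.py
```

```text
0.40301293690155887 (-1, -1, 1.5707963267948966)
1.2211236925873505e-20 8.353318037279678e-11
real	0m16.173s
user	0m14.936s
sys	0m0.403s
```

```bash
cat >> fk.py <<'E'
from scipy.optimize import least_squares
X=np.load("X.npy")
def near(a,b):  # point on axis a nearest axis b
    (p,u),(r,v)=a,b; A=np.array([[u@u,-u@v],[u@v,-v@v]]);s=np.linalg.solve(A,[(r-p)@u,(r-p)@v]);return p+u*s[0]
def ik(p,psi,q3,q0):
    o=R.from_euler('z',psi,degrees=True)*R.from_rotvec([np.pi,0,0])
    def f(q):
        Rr,t=fk(X,q);return np.r_[t-p,.3*(o.inv()*Rr).as_rotvec(),q[2]-q3]
    S=least_squares(f,q0);return S.x if S.cost<1e-12 else None
def arm(q):
    Rr,t,P=fk(X,q,True);return near(P[0],P[1]),near(P[3],P[4]),near(P[4],P[5]),t
def clear(q):
    _,e,w,t=arm(q);B=np.array([.59,.14,.64]);s=np.linspace(0,1,60)[:,None]
    L=np.r_[e+(w-e)*s,w+(t-w)*s]
    C=np.array([.59,.14]);hd=np.hypot(*(L[:,:2]-C).T);zm=L[hd<.16,2]
    return np.linalg.norm(L-B,axis=1).min(),(zm.max() if len(zm) else 0)
LO=np.array([-2.96,-.34,-1.41,.24,-1.37,.17,-2.96]);HI=np.array([2.96,2.1,1.46,2.44,4.51,1.92,2.96])
E
python3 - <<'E'
from fk import *
for n,p,psi,q0 in [("pick",[.6585,.2057,.116],79,[-.78,.78,.58,1.67,-.54,.85,-.15]),("pickhi",[.6585,.2057,.2],79,[-.78,.78,.58,1.67,-.54,.85,-.15]),("mid",[.645,.1,.21],85,[-.6,.7,.6,1.7,-.5,.85,.2]),("mill",[.6295,-.0225,.22],90,[-.5,.62,.62,1.8,-.45,.87,.52])]:
    for q3 in (1.2,.8,.4,0,-.4,-.8,-1.2):
        q=ik(np.array(p),psi,q3,q0)
        if q is None: print(n,q3,None);continue
        _,e,w,t=arm(q);c,z=clear(q);print(n,q3,q.round(2),"e",e.round(2),"w",w.round(2),"bulb %.3f zunder %.3f"%(c,z),((q>LO)&(q<HI)).all())
print(arm(q)[0])
E
```

```text
pick 1.2 [-1.07  1.12  1.2   1.69 -1.14  1.18  0.26] e [0.26 0.4  0.55] w [0.66 0.21 0.37] bulb 0.254 zunder 0.437 True
pick 0.8 [-0.9   0.87  0.8   1.68 -0.75  0.93  0.01] e [0.29 0.28 0.65] w [0.66 0.21 0.37] bulb 0.199 zunder 0.515 True
pick 0.4 [-0.66  0.74  0.4   1.67 -0.37  0.81 -0.29] e [0.32 0.17 0.7 ] w [0.66 0.21 0.37] bulb 0.156 zunder 0.580 True
pick 0 [-0.39  0.7  -0.    1.64  0.    0.8  -0.59] e [0.35 0.08 0.7 ] w [0.66 0.21 0.37] bulb 0.135 zunder 0.606 True
pick -0.4 [-0.12  0.74 -0.4   1.62  0.35  0.86 -0.86] e [ 0.38 -0.01  0.68] w [0.66 0.21 0.37] bulb 0.142 zunder 0.591 True
pick -0.8 [ 0.13  0.85 -0.8   1.6   0.7   0.99 -1.09] e [ 0.41 -0.1   0.63] w [0.66 0.21 0.37] bulb 0.175 zunder 0.532 True
pick -1.2 [ 0.31  1.06 -1.2   1.59  1.04  1.24 -1.28] e [ 0.45 -0.19  0.52] w [0.66 0.21 0.37] bulb 0.228 zunder 0.454 True
pickhi 1.2 [-1.07  0.97  1.2   1.65 -0.96  1.22  0.16] e [0.24 0.36 0.62] w [0.66 0.21 0.45] bulb 0.181 zunder 0.518 True
pickhi 0.8 [-0.9   0.74  0.8   1.64 -0.61  1.02 -0.1 ] e [0.26 0.24 0.7 ] w [0.66 0.21 0.45] bulb 0.145 zunder 0.580 True
pickhi
[... 1680 characters left out ...]
.156 zunder 0.601 True
mill 0.4 [-0.36  0.51  0.4   1.77 -0.25  0.91  0.15] e [0.26 0.03 0.76] w [ 0.63 -0.02  0.47] bulb 0.180 zunder 0.553 True
mill 0 [-0.06  0.49 -0.    1.75  0.    0.91 -0.06] e [ 0.26 -0.05  0.77] w [ 0.63 -0.02  0.47] bulb 0.199 zunder 0.000 True
mill -0.4 [ 0.23  0.52 -0.4   1.72  0.24  0.95 -0.26] e [ 0.26 -0.12  0.75] w [ 0.63 -0.02  0.47] bulb 0.216 zunder 0.000 True
mill -0.8 [ 0.5   0.62 -0.8   1.7   0.51  1.04 -0.47] e [ 0.27 -0.21  0.71] w [ 0.63 -0.02  0.47] bulb 0.229 zunder 0.000 True
mill -1.2 [ 0.71  0.82 -1.2   1.69  0.81  1.22 -0.69] e [ 0.29 -0.3   0.64] w [ 0.63 -0.02  0.47] bulb 0.235 zunder 0.000 True
[ 2.91530082e-12 -2.98614151e-12  2.87100000e-01]
```

```bash
cat > s1.py <<'E'
from h import *; from fk import ik,arm,clear,fk,X
s=env.get_state();q=np.array(s['qpos'])
hi=ik(np.r_[CUP,.205],79,1.2,[-1.07,.97,1.2,1.65,-.96,1.22,.16])
for a in np.linspace(0,1,9):
    qq=q+(hi-q)*a; print(fk(X,qq)[1].round(3),arm(qq)[1].round(2),np.round(clear(qq),3))
import sys
if len(sys.argv)>1:
    env.goto_joints(hi);print(env.get_state()['time'])
    im,_=camera("top");cv2.imwrite("pics/t1.png",im)
    env.movel([*CUP,.114],.12);env.grip(.045,f_grip=100)
    s=env.get_state();print(s['time'],s['tcp_pos'],s['opening'],s['gripper_force'],s['qpos'],s['force'])
E
python3 s1.py
```

```text
[0.153 0.657 0.303] [0.09 0.24 0.77] [0.523 0.   ]
[0.239 0.624 0.264] [0.11 0.26 0.75] [0.499 0.   ]
[0.318 0.581 0.232] [0.12 0.28 0.74] [0.465 0.   ]
[0.391 0.53  0.207] [0.14 0.29 0.72] [0.422 0.   ]
[0.458 0.473 0.19 ] [0.16 0.31 0.71] [0.373 0.   ]
[0.518 0.411 0.181] [0.18 0.32 0.69] [0.321 0.   ]
[0.572 0.344 0.18 ] [0.2  0.34 0.67] [0.27 0.  ]
[0.619 0.275 0.188] [0.22 0.35 0.64] [0.221 0.486]
[0.658 0.206 0.205] [0.24 0.36 0.62] [0.177 0.522]
```

```bash
python3 s1.py go | tail -2
```

```text
3.8833 [0.65933023 0.20567535 0.11535683] 0.0544840919188664 104.47842478752136 [-1.03946106  1.05035224  1.10513374  1.69174929 -1.04958582  1.10581033
  0.20890277] [0.89007694 0.38750245 6.29167746]
```

Run:
```python
from h import *; from fk import clear
env.movel([*CUP,.21],.15)
s=env.get_state();print(s['time'],s['force'],s['opening'],s['gripper_force'])
env.movel([*MILL,.212],.12,rot=Q(79+10.8))
s=env.get_state();print(s['time'],s['tcp_pos'],s['qpos'].round(2) if hasattr(s['qpos'],'round') else s['qpos'],clear(np.array(s['qpos'])),s['force'])
for n in("scene","top"):
    im,d=camera(n);cv2.imwrite(f"pics/{n}2.png",im)
a,b=cv2.imread("pics/scene2.png"),cv2.imread("pics/top2.png")
f=lambda im,u,v:cv2.resize(im[v-50:v+50,u-50:u+50],None,fx=4,fy=4,interpolation=cv2.INTER_CUBIC)
cv2.imwrite("pics/c3.png",np.hstack([f(a,284,150),f(b,365,167)]))
```

```text
4.675 [-0.16194514  0.15211601 -3.1021917 ] 0.054652643887312474 105.10597229003906
6.7417 [ 0.62966671 -0.02171046  0.21185426] [-0.8   0.84  1.17  1.8  -0.86  1.12  0.67] (np.float64(0.1416068006859538), np.float64(0.5876191426677277)) [ 0.57400542  0.55964907 -1.55035899]
```

View pics/c3.png

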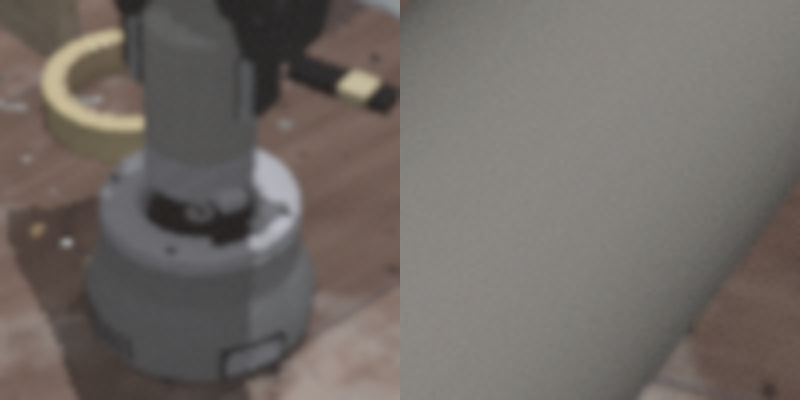

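The scene crop shows the cup hanging over the ring mouth, with its near lug at about (230,200) in the crop, roughly above the near gap at (235,235). I'll zoom in to check the angle.

Run:
```python
from h import *
im=cv2.imread("pics/scene2.png");c=calibration("scene");K=np.array([[c['fx'],0,c['cx']],[0,c['fy'],c['cy']],[0,0,1.]])
f=cv2.resize(im[125:175,254:324],None,fx=10,fy=10,interpolation=cv2.INTER_CUBIC)
f=cv2.convertScaleAbs(f,alpha=1.4)
def pr(x,y,z): return cv2.projectPoints(np.array([[x,y,z]],float),c['rvec'],c['tvec'],K,np.array([c['k1'],0,0,0.]))[0].ravel()
def dot(a,r,z,col): 
    p=pr(MILL[0]+r*np.cos(np.radians(a)),MILL[1]+r*np.sin(np.radians(a)),z);cv2.circle(f,tuple(int(i) for i in ((p-[254,125])*10+5)),3,col,-1)
def lug(a,col):
    for s in(-7,7):
        for z in (.098,.105):
            aa=a+np.degrees(np.arctan2(s/1000,.0365));dot(aa,np.hypot(.0365,.007),z,col)
lug(150.8,(0,0,255))
for s in(-18.5,18.5):
    for r in(.031,.041): dot(150.8+s,r,.08,(0,255,0))
for a in range(0,360,15): dot(a,.031,.08,(255,255,0)); dot(a,.028,.0965,(0,255,255))
cv2.imwrite("pics/c4.png",f)
```

```text
(no output)
```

View pics/c4.png

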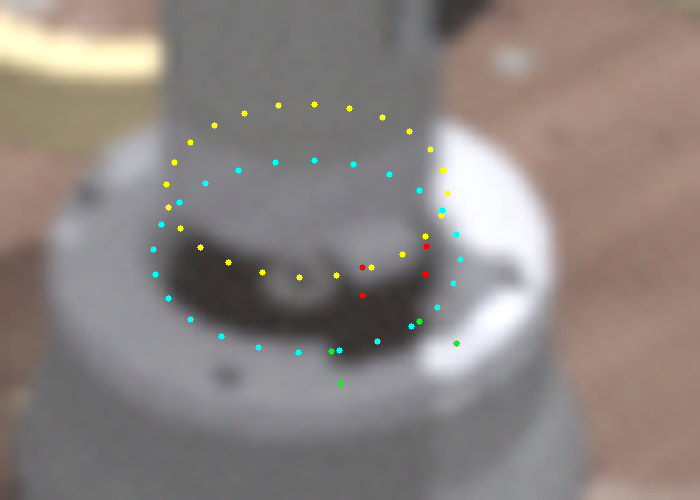

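The overlay shows the measured lug (x about 340–412) sitting left of the predicted red corners (362–426), so the cup seems to be turned a few degrees short. I'll make one closer crop to quantify it.

Run:
```python
from h import *
im=cv2.imread("pics/scene2.png")
f=cv2.resize(im[138:168,268:308],None,fx=20,fy=20,interpolation=cv2.INTER_CUBIC)
f=cv2.convertScaleAbs(f,alpha=2,beta=-60)
cv2.imwrite("pics/c5.png",f)
```

```text
(no output)
```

View pics/c5.png

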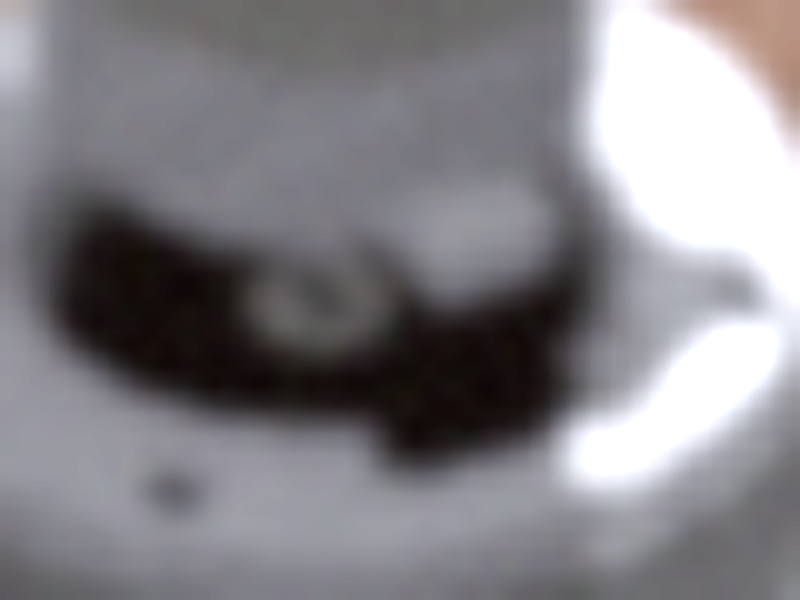

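The cup edges and the lug are shifted by the same amount (about 8 px at ×10), so the angle agrees with the gap. Lowering with a force guard now.

Run:
```python
from h import *
def p(): 
    s=env.get_state();print(round(s['time'],2),s['tcp_pos'].round(4),s['force'].round(1),s['torque'].round(2),round(s['gripper_force'],1))
p()
print(env.movel([*MILL,.188],.04,stop_force=12));p()
```

```text
6.84 [ 0.6296 -0.0219  0.2119] [-0.4  0.7 -2.4] [ 0.02 -0.   -0.01] 105.1
False
7.59 [ 0.6296 -0.0226  0.1881] [ 0.4  1.  -2. ] [0.01 0.03 0.02] 105.1
```

Run:
```python
from h import *
def p(): 
    s=env.get_state();print(round(s['time'],2),s['tcp_pos'].round(4),s['force'].round(1),s['torque'].round(2),round(s['gripper_force'],1))
for z in (.182,.177,.1735):
    print(z,env.movel([*MILL,z],.03,stop_force=25));p()
```

```text
0.182 False
7.94 [ 0.63   -0.0228  0.1827] [0.  1.1 5.8] [ 0.01  0.09 -0.01] 105.1
0.177 False
8.26 [ 0.63   -0.0228  0.1779] [-1.1 -0.4  6.2] [ 0.08  0.25 -0.02] 105.1
0.1735 False
8.53 [ 0.63   -0.0229  0.1751] [-1.5  1.1 12.4] [ 0.18  0.76 -0.02] 106.5
```

Run:
```python
from h import *
def p(): 
    s=env.get_state();print(round(s['time'],2),s['tcp_pos'].round(4),s['force'].round(1),s['torque'].round(2),round(s['gripper_force'],1))
env.movel([*MILL,.172],.02,stop_force=25);env.dwell(.5);p()
for a in (-15,-30,-37):
    print(a,env.movel([*MILL,.1725],.03,rot=Q(89.8+a),stop_force=30));p()
```

```text
9.28 [ 0.6301 -0.023   0.175 ] [-5.   2.2 23. ] [ 0.59  1.72 -0.01] 108.0
-15 False
9.68 [ 0.6307 -0.0236  0.1751] [-1.7 -0.7 15.7] [ 0.12  0.68 -0.07] 106.5
-30 False
10.09 [ 0.6306 -0.0237  0.1751] [-1.1 -0.3 15.8] [ 0.05  0.6  -0.05] 106.5
-37 False
10.37 [ 0.6305 -0.0237  0.1751] [-2.2 -0.5 17. ] [ 0.05  0.64 -0.04] 106.7
```

Run:
```python
from h import *
def p(): 
    s=env.get_state();o=s['orientation'];print(round(s['time'],2),s['tcp_pos'].round(4),s['force'].round(1),s['torque'].round(2),round(s['gripper_force'],1),"yaw",round(np.degrees(2*np.arctan2(o[2],o[1]))-89.8,1),np.round(s['qpos'][6],2))
for a in (-45,-55,-65,-72,-78,-81,-83):
    env.movel([*MILL,.1725],.03,rot=Q(89.8+a),stop_force=35);print(a,end=' ');p()
```

```text
-45 10.66 [ 0.6311 -0.0236  0.1752] [ 0.1  0.1 13.4] [0.05 0.13 0.1 ] 106.3 yaw -45.0 0.02
-55 10.98 [ 0.6311 -0.0236  0.1752] [ 0.3 -1.3 13.8] [0.01 0.04 0.12] 106.2 yaw -55.0 -0.14
-65 11.31 [ 0.6311 -0.0236  0.1752] [ 0.5 -1.4 14.3] [-0.04  0.02  0.15] 106.2 yaw -65.0 -0.29
-72 11.58 [ 0.6311 -0.0236  0.1752] [ 1.5 -1.1 13.7] [-0.05 -0.08  0.21] 106.2 yaw -72.0 -0.41
-78 11.84 [ 0.6311 -0.0236  0.1752] [ 1.5 -2.4 14.1] [-0.11 -0.17  0.25] 106.2 yaw -78.0 -0.5
-81 12.09 [ 0.6311 -0.0236  0.1752] [ 0.2 -1.4 13.2] [-0.14 -0.05  0.31] 106.5 yaw -81.0 -0.55
-83 12.34 [ 0.6312 -0.0235  0.1752] [ 0.2 -3.3 12.9] [-0.44 -0.03  1.86] 106.4 yaw -82.8 -0.58
```

Run:
```python
from h import *
env.movel([*MILL,.1725],.03,rot=Q(89.8-82));env.dwell(1.0)
s=env.get_state();print(s['time'],s['tcp_pos'].round(4),s['force'].round(1),s['torque'].round(2),s['gripper_force'],np.abs(s['joint_velocities']).max())
im,_=camera("scene");cv2.imwrite("pics/end.png",im)
```

```text
13.5917 [ 0.6311 -0.0236  0.1752] [ 1.7 -1.3 12.8] [-0.31 -0.1   0.97] 106.40855312347412 0.001032743813399259
```

View pics/end.png

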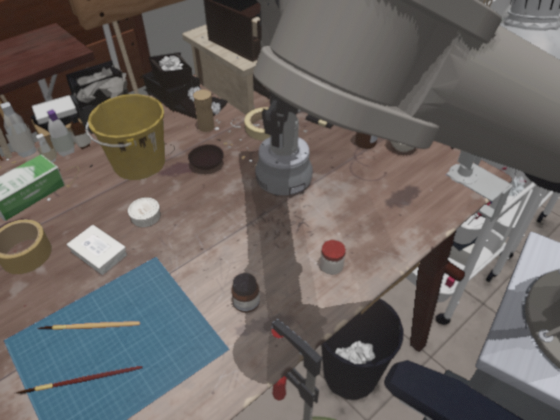

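The picture shows the cup upright in the mill at (284,150) with the gripper on it. The jars are still at (245,292) and (333,257). The torque of 0.97 N m is more than the spring's 0.37, so the cup is held against its stop.

```bash
python3 -c "
from cell import job
print(job.job_done())"
```

```text
the job is handed in; nothing more can be done
None
```

The job is handed in at about 14 s of the 42 s allowed: the cup is pressed fully down in the mill, turned about 82° clockwise to its stop and still gripped, and both jars are where they started; no verdict came back.

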